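Hang the ribbon bin on its wall cleat

TASK

Hang the plywood ribbon bin on the rack: bring the angled metal strip on its back over the rack's cleat and let it drop in until it is locked fully home, with the bin upright, its foot against the batten and the whole strip on the cleat. Let go of it, and leave the other things on the table where they are.

Things in the scene. Friction and masses are not known exactly. Their poses are not given: they have to be found in the camera images.
- bin: Loose plywood hanging bin, about 0.4 kg, standing upright: back plate 10 mm thick, 140 wide, 170 high, with an open tray (80 deep, 140 wide, 50 high, two ribbon rolls fixed inside) at the foot of its front. The plate's upper 40 mm are bare on both faces: pinch from above. Origin: foot of the plate's rear face, mid width, on the underside; z up, +x backwards (strip side), tray on -x.
- bin_top (a point): Middle of the top edge of the bin's back plate: 170 mm above the bin's underside, 5 mm in front of the plate's rear face.
- strip_edge (a point): Middle of the free lower edge of the bin's strip (bin frame x +23, z +78 mm). The strip is aluminium, 5 mm thick, 120 mm wide; it leaves the plate's rear face 112 mm above the underside and runs down and backwards, 56 degrees from horizontal.
- rack: Plywood rack fixed to the table: board 300 mm wide, 155 high, 18 thick on a base plate; a metal cleat on its front, and 45 to 85 mm up a wooden batten 25.5 mm deep. Origin: on the table, under the middle of the board's front face; +x backwards through the board, cleat on -x. When hung, the bin's axes are parallel to the rack's, its origin at rack x -26, z +55 mm; y may be anything within +-65 mm.
- cleat_edge (a point): Middle of the upper edge of the cleat (rack frame x -21, z +152 mm). The cleat is aluminium, 5 mm thick, 280 mm wide; it rises outwards from the board 125 mm above the table, 56 degrees from horizontal. Between its upper edge and the board is the mouth, 18 mm wide, of a V groove that takes the bin's strip.
- tape_roll: wide roll of brown packing tape lying flat, 94 mm across, 48 mm high; bystander; origin under its centre
- iron_weight: black cast iron knob weight, 52 mm across, 50 mm high; bystander; origin under its centre
- brush: blue-green hand brush with loop handle, 85x30 mm, 55 mm high; bystander; origin under its centre
- driver: screwdriver lying on the table, about 200 mm long and 26 mm thick, yellow handle; bystander; origin under its middle
Mind the look-alikes: they are no part of the job. Of the things that look like the bin, the smaller one is meant.

How it is judged (in metres and radians):
At the end, for the whole second after the job is handed in: The bin hangs by its strip on the rack's cleat: its origin is 20 to 34 mm in front of the board's face, 49 to 62 mm above the table and within 82 mm of the rack's middle; it is within 0.08 rad of upright and of square to the board, borne by the rack and at rest, let go of (x of bin in the frame of rack between -0.034 and -0.02 m and z of bin in the frame of rack between 0.049 and 0.062 m and y of bin in the frame of rack between -0.082 and 0.082 m and angle between bin's own z axis and vertical below 0.08 rad and angle between the x axis of bin and the x axis of rack, either way round below 0.08 rad and contact force between bin and rack above 1 N and linear speed of bin below 0.02 m/s and angular speed of bin below 0.2 rad/s); the robot touches nothing.
It fails at once if the tape roll, iron weight, brush or screwdriver is moved by more than 40 mm (distance of any of tape_roll, iron_weight, brush, driver from where it was at the start of the episode above 0.04 m).
It also fails if it takes over 37 s, if anything falls off the work surface, if the arm or the gripper's body presses on something with over 40 N, if the wrist force passes 120 N, or if a joint passes its speed limit or range.

ROBOT

A 7-joint arm with a two-finger parallel gripper is mounted at the origin on the work surface; the furniture and walls round the work are solid. World frame = base frame: x ahead of the robot, y to its left, z up, the work surface at z = 0. Lengths are in mm, angles in rad, forces in N, time in s.
With the tool pointing down it reaches from about 350 to 900 mm from the base axis. Payload 7.2 kg.
Tool frame: the origin (TCP) lies at the very end of the fingers, on their centre line; the grasp point (between the pads) lies robot.grasp_offset behind it (robot.grasp_offset is the distance from the TCP to the grasp point, in mm); z points along the fingers, y is the direction in which the jaws open and shut (so a half turn about z gives the same grasp; the last joint's range is limited). The gripper opens to 85 mm and grips with 20 to 120 N. Pads are 22 mm wide; open, the fingers measure 114 mm over their backs; the gripper's body (76 mm by 85 mm) begins 54 mm behind the grasp point. The pads swing forward as they close: fully open they stand 13 mm farther back than shut.
Start: joints at [-1.35, 0.411, -0.013, 1.596, 0.006, 1.134, -0.082], TCP at [178.011, 599.117, 231.297] pointing down, gripper open.
Joint ranges: [-2.95, 2.95], [-0.29, 1.99], [-1.47, 1.44], [0.14, 2.54], [-1.03, 4.17], [0.13, 1.85], [-2.86, 2.86]. Speed limits (rad/s): [2.39, 2.39, 3.01, 3.01, 3.14, 3.14, 3.14].

INTERFACE

Orientations are given as a 3x3 rotation matrix whose columns are the frame's x, y, z axes.
In Python, from cell import robot gives the robot as it stands.
- The arm moves only by the tool servo_tool, never from a script. Its argument "plan" is text: rows parted by semicolons, each of 4 numbers parted by spaces: the shift along the tool's x, y, z in mm, then the turn about the tool's z in degrees. A call has 1 to 5 rows; each row shifts and turns the commanded pose from where the row before left it, along the tool's axes as they then stand; what a row does not reach is not made up. A row lasts 1/10 s, in which the tool goes at most 50 mm and 8.59 degrees, less where a joint would pass 70% of its speed; a pose out of reach is approached as far as the arm can. A call is refused whole if a number of a shift passes 50 or a number of a turn 8.59, either way. A call with a gripper value outside its range is refused whole. "gripper" is the closure, from -1 (fully open) to 1 (shut), set as the call begins (left out, the last holds). The fingers move at their own pace and stop on an object; "squeeze" is the grip in N (left out, the last holds). Time passes only in rows, so rows that do not move let the fingers close. It gives the time, the measured TCP pose, the force and the opening at its end, in the units of the state.
- robot.state(): the state, without advancing time (a new reading comes with each control period).
- robot.capture(name): name is "scene" or "top" or "wrist"; returns a dict with "img" (420x560x3 uint8, blue, green, red), "range_z" (420x560 float32, mm along the optical axis (not along the pixel's ray), 0 where there is no reading), "fx", "fy", "cx", "cy" (pixels), "k1" (the pictures are not rectified: a ray, as slopes to the right and down, at radius r is drawn at 1 + k1 r^2 times it, then the intrinsics apply), "camera_from_world" (4x4, takes a point from world to camera coordinates); the wrist camera has in their place "mount" (4x4, takes a point from camera to tool coordinates, whose origin is the TCP and whose axes are the flange's). Camera axes: x right, y down, z forward; pixel columns grow to the right and rows downward; lengths in mm; the calibration is good to about 2 mm. A picture is of the moment at which its call begins: read the wrist's pose just before it.
- robot.finish_job(): hands the job in, once; it reports no verdict.
The state is a dict: "time_s": time; "qpos": joint angles; "qd": joint speeds; "joint_efforts": joint torques, N m; "eef_pos": TCP position; "eef_rot": TCP orientation; "wrist_force": force on the tool from outside, world axes, zero at the start; "ft_torque": the same for the moment, N m; "opening": opening from 0.0 (shut) to 1.0 (fully open).
Only numpy, scipy, OpenCV 4.12 (cv2) and the standard library are available. Lean on these libraries where they do the work, as an engineer would, in place of code of your own. Each camera call takes 0.05 s, during which the arm holds its last target. There are 200 camera calls.

## Working session

There is one attempt and no reset: what is moved stays moved. The work goes in short steps, Python scripts to look and compute and a tool call to move; the robot and the scene stay as the last step left them, time stands still between calls to the robot, and variables do not carry over. Pictures are saved under pics/ and viewed, about 8 in all and at most 12, crops included, and the job is handed in when it is done.

Besides the shell and the picture viewer there is one more tool, called after "Emit:" in YAML: its name, and indented under it one key for each argument. servo_tool: Moves the arm, as the interface text tells. Its arguments: {"type":"object","properties":{"plan":{"type":"string"},"gripper":{"type":"number"},"squeeze":{"type":"number"}},"required":["plan"]}

```bash
mkdir -p pics; cat > h.py <<'E'
import numpy as np, cv2
from cell import robot
def pts(c):
    "world points per pixel (mm) from range_z for fixed cameras"
    K=np.array([[c['fx'],0,c['cx']],[0,c['fy'],c['cy']],[0,0,1.]])
    h,w=c['range_z'].shape
    u,v=np.meshgrid(np.arange(w),np.arange(h))
    n=cv2.undistortPoints(np.stack([u,v],-1).reshape(-1,1,2).astype(np.float64),K,np.array([c['k1'],0,0,0.])).reshape(h,w,2)
    z=c['range_z'].astype(float)
    P=np.stack([n[...,0]*z,n[...,1]*z,z,np.ones_like(z)],-1)
    M=np.linalg.inv(c['camera_from_world']) if 'camera_from_world' in c else c['T']
    W=(P@M.T)[...,:3]; W[z==0]=np.nan
    return W
def wrist():
    s=robot.state(); c=robot.capture('wrist')
    T=np.eye(4);T[:3,:3]=np.array(s['eef_rot']);T[:3,3]=s['eef_pos']
    c['T']=T@np.array(c['mount']); return c
E
python3 - <<'E'
from h import *
s=robot.state(); print(s, robot.grasp_offset)
for n in('scene','top'):
    c=robot.capture(n); cv2.imwrite(f'pics/{n}0.png',c['img']); np.save(f'{n}0.npy',pts(c)); print(n,c['fx'],c['k1'],np.linalg.inv(c['camera_from_world']).round(2).tolist())
E
```

```text
{'time_s': 0.0, 'qpos': array([-1.35021247,  0.41188955, -0.0127328 ,  1.59709164,  0.00558742,
        1.13427961, -0.0821967 ]), 'qd': array([ 0.00151674,  0.0012989 , -0.00049007,  0.00028181,  0.00037835,
       -0.00055366, -0.00074646]), 'joint_efforts': array([-1.50549873e-03, -6.00619268e+01,  6.81650788e-01, -2.99415690e+01,
        1.38788600e-02,  1.04267558e-02, -2.54137967e-05]), 'eef_pos': array([177.87066253, 598.61801624, 230.4399185 ]), 'eef_rot': array([[-9.58602874e-01,  2.84746187e-01, -3.71686261e-04],
       [ 2.84746414e-01,  9.58601561e-01, -1.58988353e-03],
       [-9.64142435e-05, -1.62990325e-03, -9.99998667e-01]]), 'wrist_force': array([ 0.07591817, -0.19601931,  0.43685576]), 'ft_torque': array([0.00289659, 0.00671021, 0.00245596]), 'opening': 0.9999491487970498} 18.700000000000003
scene 458.3186671830056 0.00996011250444115 [[0.74, -0.38, 0.56, -199.76], [-0.67, -0.43, 0.6, -679.71], [0.01, -0.82, -0.57, 848.79], [0.0, 0.0, 0.0, 1.0]]
top 538.8275750196564 -0.11038910016354159 [[0.0, -1.0, 0.05, 452.45], [-1.0, -0.0, -0.02, 88.27], [0.02, -0.05, -1.0, 1627.58], [0.0, 0.0, 0.0, 1.0]]
```

View pics/scene0.png

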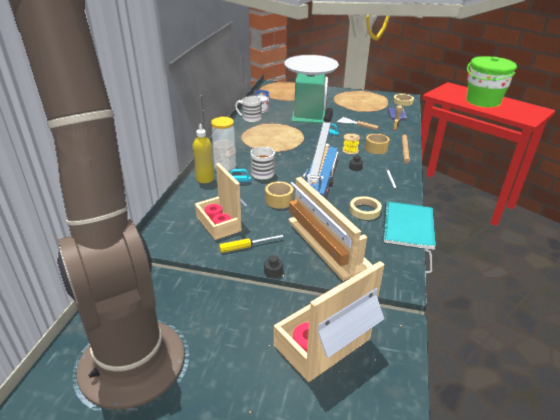

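View pics/top0.png

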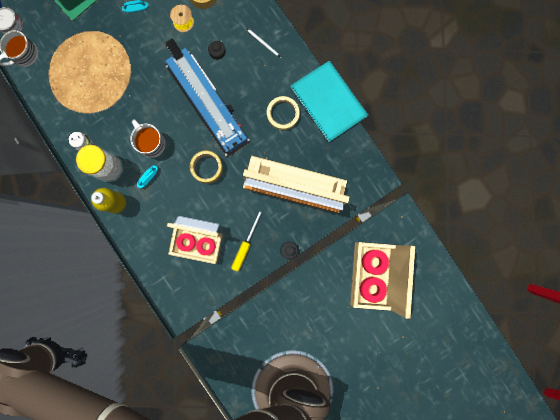

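Candidates for the bin are A at scene (218,205) / top (195,240) and B at scene (330,320) / top (383,277). A looks smaller, so I'll measure both and confirm in an enlarged crop.

```bash
python3 - <<'E'
from h import *
im=cv2.imread('pics/top0.png'); W=np.load('top0.npy'); S=np.load('scene0.npy'); si=cv2.imread('pics/scene0.png')
a=cv2.resize(im[190:290,140:290],(600,400),interpolation=cv2.INTER_CUBIC)
b=cv2.resize(si[150:250,180:300],(480,400),interpolation=cv2.INTER_CUBIC)
cv2.imwrite('pics/crop1.png',cv2.resize(np.hstack([a,b]),(800,296)))
def rep(name,roi,zmin,zmax,W=W):
    x0,x1,y0,y1=roi; P=W[y0:y1,x0:x1].reshape(-1,3); P=P[(P[:,2]>zmin)&(P[:,2]<zmax)]
    if len(P)<5: print(name,len(P));return
    r=cv2.minAreaRect(P[:,:2].astype(np.float32)); print(name,len(P),np.round(r[0],1),np.round(r[1],1),round(r[2],2),'z',np.percentile(P[:,2],[2,50,98]).round(1)); print('  box',cv2.boxPoints(r).round(0).tolist())
rep('A all',(155,235,205,275),15,300); rep('A top',(155,235,205,275),155,185)
rep('A tray',(155,235,205,275),40,60)
rep('B all',(335,430,230,330),15,400); rep('B top',(335,430,230,330),190,400)
rep('rack all',(235,360,145,220),15,300); rep('rack board',(235,360,145,220),153.5,175); rep('rack cleat',(235,360,145,220),140,175);rep('batten',(235,360,145,220),70,95)
rep('weight',(275,305,235,262),15,80); rep('driver',(225,268,205,275),8,60)
rep('table',(240,270,270,290),-20,20)
E
```

```text
A all 1413 [450.2 263.9] [213.6 117.8] 76.03 z [ 17.6  50.  173.2]
  box [[367.0, 174.0], [482.0, 146.0], [533.0, 353.0], [419.0, 382.0]]
A top 190 [481.5 280.6] [138.6  10.1] 78.56 z [162.3 170.5 176.4]
  box [[463.0, 214.0], [473.0, 212.0], [500.0, 347.0], [490.0, 349.0]]
A tray 510 [437.4 289.9] [140.9  77.1] 79.88 z [40.3 46.5 55.9]
  box [[387.0, 227.0], [463.0, 214.0], [488.0, 352.0], [412.0, 366.0]]
B all 3489 [ 349.4 -241.7] [125.9 193.6] 86.05 z [ 17.1  66.9 233.8]
  box [[248.0, -298.0], [442.0, -311.0], [450.0, -186.0], [257.0, -172.0]]
B top 656 [ 346.6 -295.4] [ 18.1 188.7] 86.54 z [192.5 227.8 235.5]
  box [[252.0, -299.0], [440.0, -310.0], [441.0, -292.0], [253.0, -281.0]]
rack all 2685 [594.3  31.8] [356.  196.1] 71.27 z [ 15.4 132.9 159.2]
  box [[444.0, -105.0], [630.0, -168.0], [744.0, 169.0], [559.0, 232.0]]
rack board 523 [591.2   1.6] [298.8  40.3] 75.62 z [153.6 156.2 161.3]
  box [[535.0, -138.0], [574.0, -148.0], [648.0, 141.0], [609.0, 151.0]]
rack cleat 1187 [591.3   1.2] [299.5  40.9] 75.51 z [140.7 152.9 160.1]
  box [[534.0, -139.0], [574.0, -149.0], [649.0, 141.0], [609.0, 151.0]]
batten 365 [609.8   1.7] [285.8  86.6] 76.31 z [72.8 84.3 91.5]
  box [[534.0, -127.0], [618.0, -147.0], [686.0, 130.0], [602.0, 151.0]]
weight 242 [423.7  12. ] [50.6 50.4] 63.63 z [21.3 31.4 54.6]
  box [[390.0, 1.0], [435.0, -22.0], [457.0, 23.0], [412.0, 46.0]]
driver 377 [454.6 139.6] [203.8 126.2] 0.17 z [ 8.2 20.1 31.4]
  box [[353.0, 202.0], [353.0, 76.0], [557.0, 77.0], [556.0, 203.0]]
table 412 [335.5 114.1] [58.1 87.5] 0.07 z [-7.7 -0.1  7. ]
  box [[306.0, 158.0], [307.0, 70.0], [365.0, 70.0], [364.0, 158.0]]
```

View pics/crop1.png

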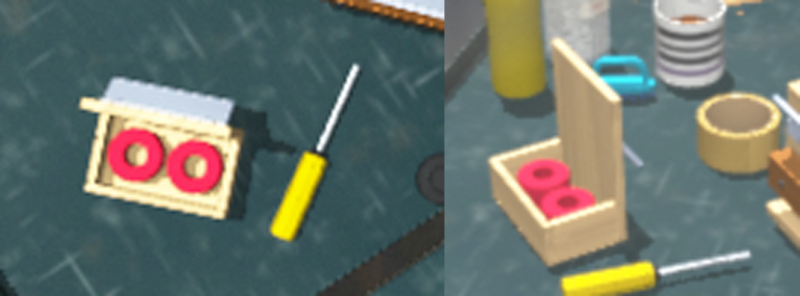

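A (140 × 170 mm plate, in the crop at left-hand pixels (165,155)) is the smaller bin. B measures about 190 × 235 mm. I take A, and next plan the first traverse to hover over it.

```bash
cat >> h.py <<'E'
def plan(x,y,z,turn,n):
    "rows (tool axes) for straight move to x,y,z with total turn (deg about tool z)"
    s=robot.state(); R=np.array(s['eef_rot']); d=(np.array([x,y,z])-s['eef_pos'])/n
    out=[]
    for i in range(n):
        a=np.radians(turn/n*i); Rz=np.array([[np.cos(a),-np.sin(a),0],[np.sin(a),np.cos(a),0],[0,0,1]])
        out.append(np.round(np.append((R@Rz).T@d,turn/n),1))
    for i in range(0,n,5): print('; '.join(' '.join(f'{v:g}' for v in r) for r in out[i:i+5]))
def yawy():
    y=np.array(robot.state()['eef_rot'])[:,1]; return np.degrees(np.arctan2(y[1],y[0]))
E
python3 - <<'E'
from h import *
plan(440,281,330,84.5,15); print(yawy(), wrist()['mount'].round(2).tolist())
E
```

```text
-22.8 -15.3 -6.6 5.6; -24.2 -13 -6.6 5.6; -25.3 -10.6 -6.6 5.6; -26.3 -8.1 -6.6 5.6; -26.9 -5.4 -6.6 5.6
-27.3 -2.8 -6.6 5.6; -27.5 -0.1 -6.6 5.6; -27.3 2.6 -6.6 5.6; -26.9 5.3 -6.6 5.6; -26.3 7.9 -6.6 5.6
-25.4 10.5 -6.6 5.6; -24.2 12.9 -6.6 5.6; -22.9 15.2 -6.6 5.6; -21.3 17.4 -6.6 5.6; -19.4 19.4 -6.6 5.6
73.4530363437217 [[0.0, -0.95, -0.3, 76.2], [1.0, 0.0, -0.0, -0.61], [0.0, -0.3, 0.95, -142.86], [0.0, 0.0, 0.0, 1.0]]
```

Emit:
servo_tool:
  plan: "-23 -15 -6.5 5.6; -24 -13 -6.5 5.6; -25.5 -10.5 -6.5 5.6; -26.5 -8 -6.5 5.6; -27 -5.5 -6.5 5.6"
  gripper: -1
  squeeze: 80

```text
time_s: 0.65
eef_pos: [266.6, 492.4, 263.8]
eef_rot: [[-0.71, 0.704, -0.0], [0.704, 0.71, -0.0], [-0.0, -0.0, -1.0]]
wrist_force: [0.0, 1.4, 0.1]
opening: 1.002
```

Emit:
servo_tool:
  plan: "-27.5 -3 -6.5 5.6; -27.5 0 -6.5 5.6; -27.5 2.5 -6.5 5.6; -27 5.5 -6.5 5.6; -26.5 8 -6.5 5.6"

```text
time_s: 1.15
eef_pos: [354.7, 386.2, 296.4]
eef_rot: [[-0.296, 0.955, -0.0], [0.955, 0.296, -0.0], [-0.0, -0.0, -1.0]]
wrist_force: [0.7, 0.7, -0.0]
opening: 0.996
```

Emit:
servo_tool:
  plan: "-25.5 10.5 -6.5 5.6; -24 13 -6.5 5.6; -23 15 -6.5 5.6; -21 17.5 -6.5 5.6; -19.5 19.5 -6.5 5.6"

```text
time_s: 1.65
eef_pos: [442.9, 281.1, 328.9]
eef_rot: [[0.187, 0.982, -0.0], [0.982, -0.187, -0.0], [-0.0, -0.0, -1.0]]
wrist_force: [0.3, 0.8, 0.1]
opening: 1.003
```

Emit:
servo_tool:
  plan: "0 0 0 0; 0 0 0 0"

```text
time_s: 1.85
eef_pos: [442.5, 281.8, 328.7]
eef_rot: [[0.183, 0.983, -0.0], [0.983, -0.183, 0.0], [0.0, -0.0, -1.0]]
wrist_force: [-0.0, 1.1, 0.2]
opening: 0.996
```

```bash
python3 - <<'E'
from h import *
c=wrist(); W=pts(c); np.save('w1.npy',W); cv2.imwrite('pics/w1.png',c['img']); print(yawy(),robot.state()['eef_pos'],c['T'].round(3)[:3,3])
def rep(n,zmin,zmax):
    P=W.reshape(-1,3); P=P[(P[:,2]>zmin)&(P[:,2]<zmax)&(P[:,0]>370)&(P[:,0]<530)&(P[:,1]>190)&(P[:,1]<375)]
    r=cv2.minAreaRect(P[:,:2].astype(np.float32)); print(n,len(P),r,P[:,2].mean())
rep('top',163,185); rep('tray',44,60)
E
```

```text
-10.469232520697721 [441.9465704  282.55243396 328.45956087] [457.144 356.6   471.568]
top 1685 ((483.11138916015625, 279.80401611328125), (138.3148651123047, 10.325837135314941), 78.7696762084961) 169.78977434395182
tray 1632 ((439.3399353027344, 288.6885986328125), (139.52230834960938, 81.2361068725586), 78.17416381835938) 50.0466365301937
```

View pics/w1.png

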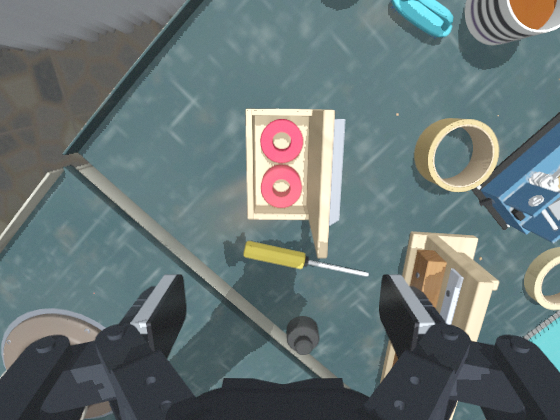

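Wrist view: the plate's top edge runs from pixel (328,110) to (322,252), with the strip on its right. Top edge measured at (483.1, 279.8), normal at −11.2°. Now grasping.

```bash
python3 - <<'E'
from h import *
plan(483.1,279.8,235,0.8,5)
E
```

```text
1 8.2 18.7 0.2; 1 8.2 18.7 0.2; 1 8.2 18.7 0.2; 1 8.2 18.7 0.2; 1 8.2 18.7 0.2
```

Emit:
servo_tool:
  plan: "1 8 18.5 0.2; 1 8 18.5 0.2; 1 8 18.5 0.2; 1 8 18.5 0.2; 0 0 0 0"

```text
time_s: 2.4
eef_pos: [473.2, 280.2, 252.0]
eef_rot: [[0.195, 0.981, -0.004], [0.981, -0.195, -0.003], [-0.004, -0.003, -1.0]]
wrist_force: [-1.1, 0.2, -0.0]
opening: 0.997
```

```bash
python3 - <<'E'
from h import *
print(yawy(),robot.state()['eef_pos']); plan(483.1,279.8,136,0,5)
E
```

```text
-11.236305503414032 [473.19699455 280.18915865 251.99865481]
0.4 2 23.2 0; 0.4 2 23.2 0; 0.4 2 23.2 0; 0.4 2 23.2 0; 0.4 2 23.2 0
```

Emit:
servo_tool:
  plan: "1 5 10 0; 1 5 20 0; 0 0 30 0; 0 0 30 0; 0 0 26 0"

```text
time_s: 2.9
eef_pos: [484.6, 280.8, 138.0]
eef_rot: [[0.195, 0.981, 0.0], [0.981, -0.195, 0.001], [0.001, 0.0, -1.0]]
wrist_force: [-0.7, -0.1, -0.4]
opening: 0.996
```

Emit:
servo_tool:
  plan: "0 0 0 0; 0 0 0 0"

```text
time_s: 3.1
eef_pos: [485.0, 280.5, 139.5]
eef_rot: [[0.196, 0.981, 0.0], [0.981, -0.196, 0.0], [0.0, 0.0, -1.0]]
wrist_force: [0.2, -0.4, -0.2]
opening: 1.0
```

Emit:
servo_tool:
  plan: "0 -1.5 2 0; 0 0 0 0"

```text
time_s: 3.3
eef_pos: [483.8, 281.0, 138.1]
eef_rot: [[0.196, 0.981, 0.002], [0.981, -0.196, 0.002], [0.002, 0.001, -1.0]]
wrist_force: [-0.2, -0.2, 0.0]
opening: 0.996
```

Emit:
servo_tool:
  plan: "0 0 0 0; 0 0 0 0; 0 0 0 0; 0 0 0 0; 0 0 0 0"
  gripper: 1
  squeeze: 80

```text
time_s: 3.8
eef_pos: [483.4, 280.3, 136.8]
eef_rot: [[0.197, 0.98, -0.0], [0.98, -0.197, 0.0], [0.0, -0.0, -1.0]]
wrist_force: [0.1, -0.1, -1.1]
opening: 0.141
```

Emit:
servo_tool:
  plan: "0 0 0 0; 0 0 0 0"

```text
time_s: 4.0
eef_pos: [483.4, 280.5, 137.0]
eef_rot: [[0.197, 0.98, 0.0], [0.98, -0.197, 0.0], [0.0, 0.0, -1.0]]
wrist_force: [-1.6, -0.3, 2.1]
opening: 0.105
```

Emit:
servo_tool:
  plan: "0 0 -10 0; 0 0 -25 0; 0 0 -30 0; 0 0 -30 0; 0 0 -25 0"

```text
time_s: 4.5
eef_pos: [483.3, 280.0, 258.5]
eef_rot: [[0.197, 0.98, 0.0], [0.98, -0.197, -0.0], [-0.0, 0.0, -1.0]]
wrist_force: [0.5, 0.7, -4.7]
opening: 0.105
```

Emit:
servo_tool:
  plan: "0 0 0 0; 0 0 0 0"

```text
time_s: 4.7
eef_pos: [483.1, 280.2, 256.5]
eef_rot: [[0.197, 0.98, -0.0], [0.98, -0.197, 0.0], [0.0, -0.0, -1.0]]
wrist_force: [-1.5, -0.3, -5.7]
opening: 0.105
```

```bash
python3 - <<'E'
from h import *
s=robot.state();print(s['eef_pos'],yawy(),s['opening'],s['wrist_force'])
plan(528,12,258,-yawy()*0+3.2,12)
for n in('scene','top'):
    c=robot.capture(n); cv2.imwrite(f'pics/{n}1.png',c['img']); np.save(f'{n}1.npy',pts(c))
c=wrist(); W=pts(c); cv2.imwrite('pics/w2.png',c['img']); 
im=np.hstack([cv2.resize(cv2.imread('pics/scene1.png'),(400,300)),cv2.resize(c['img'],(400,300))]); cv2.imwrite('pics/v2.png',im)
P=W.reshape(-1,3); P=P[(P[:,2]>150)&(P[:,2]<185)&(P[:,1]>210)&(P[:,1]<370)&(P[:,0]<470)]
print('tray',len(P),cv2.minAreaRect(P[:,:2].astype(np.float32)),P[:,2].mean() if len(P) else 0)
E
```

```text
[483.06617381 280.15667895 256.49410114] -11.342706687507034 0.10535490865778185 [-1.45040821 -0.29399954 -5.70716968]
-21.2 8.1 -0.1 0.3; -21.1 8.2 -0.1 0.3; -21.1 8.3 -0.1 0.3; -21.1 8.4 -0.1 0.3; -21 8.5 -0.1 0.3
-21 8.6 -0.1 0.3; -20.9 8.7 -0.1 0.3; -20.9 8.8 -0.1 0.3; -20.9 8.8 -0.1 0.3; -20.8 8.9 -0.1 0.3
-20.8 9 -0.1 0.3; -20.7 9.1 -0.1 0.3
tray 11580 ((434.64691162109375, 288.995849609375), (139.89144897460938, 71.28142547607422), 79.00418853759766) 161.20751076236104
```

View pics/v2.png

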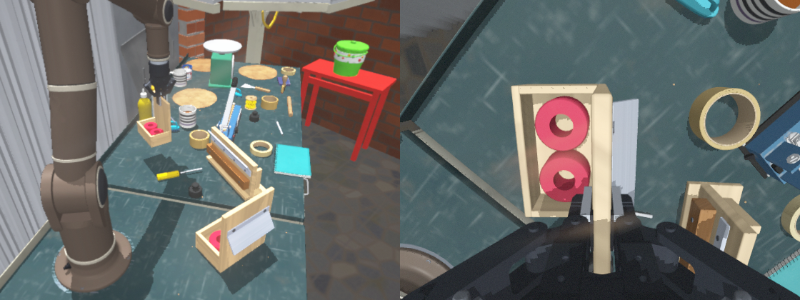

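Pictures (left half scene, right half wrist): the bin hangs upright from the fingers, with the plate at wrist-half (600,180). Moving to a standoff in front of the rack, parallel to it.

Emit:
servo_tool:
  plan: "-10 2 0 0.2; -20 5 0 0.2; -25 6 0 0.3; -25 6 0 0.3; -25 6 0 0.3"

```text
time_s: 5.35
eef_pos: [486.0, 169.1, 256.5]
eef_rot: [[0.221, 0.975, -0.0], [0.975, -0.221, -0.001], [-0.001, -0.0, -1.0]]
wrist_force: [0.7, -0.2, -4.5]
opening: 0.103
```

Emit:
servo_tool:
  plan: "-25 6 0 0.3; -25 6 0 0.3; -25 6 0 0.3; -25 6 0 0.3; -20 5 0 0.3"

```text
time_s: 5.85
eef_pos: [486.2, 45.1, 256.6]
eef_rot: [[0.248, 0.969, -0.0], [0.969, -0.248, -0.0], [-0.001, -0.0, -1.0]]
wrist_force: [-0.0, 0.2, -3.8]
opening: 0.105
```

Emit:
servo_tool:
  plan: "-15 5 0 0.2; -6 4 0 0.2; 0 0 0 0; 0 0 0 0"

```text
time_s: 6.25
eef_pos: [490.4, 26.6, 256.7]
eef_rot: [[0.251, 0.968, -0.0], [0.968, -0.251, 0.0], [0.0, -0.0, -1.0]]
wrist_force: [-0.5, 0.3, -4.8]
opening: 0.106
```

```bash
python3 - <<'E'
from h import *
s=robot.state();print(s['eef_pos'],yawy(),s['opening'])
c=wrist(); W=pts(c); np.save('w3.npy',W); cv2.imwrite('pics/w3.png',c['img'])
P=W.reshape(-1,3)
def rep(n,m):
    Q=P[m].astype(np.float32); r=cv2.minAreaRect(Q[:,:2]); print(n,len(Q),np.round(r[0],1),np.round(r[1],1),round(r[2],2),Q[:,2].mean().round(1)); print(cv2.boxPoints(r).round().tolist())
x,y,z=P.T
rep('board',(z>151)&(z<159)&(x>535)&(x<680)&(y>-170)&(y<170))
E
```

```text
[490.40605261  26.61230011 256.65006049] -14.556574321458548 0.10634130396292645Traceback (most recent call last):
  File "<stdin>", line 8, in <module>
  File "<stdin>", line 6, in rep
cv2.error: OpenCV(4.12.0) /io/opencv/modules/imgproc/src/convhull.cpp:143: error: (-215:Assertion failed) total >= 0 && (depth == CV_32F || depth == CV_32S) in function 'convexHull'
```

View pics/w3.png

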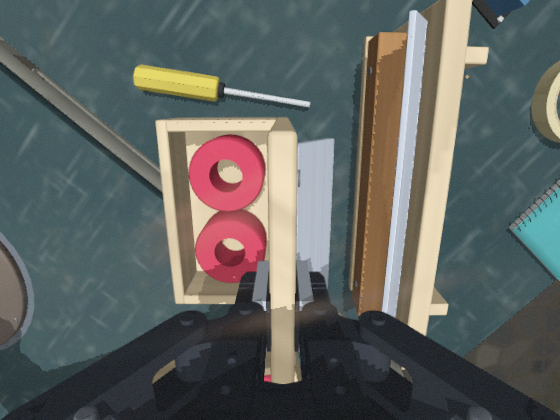

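The view shows the bin (225,205) parallel to the rack: batten at (385,150), cleat from (415,12) to (390,300), and board top to its right. Next, exact edges from range data.

```bash
python3 - <<'E'
from h import *
W=np.load('w3.npy'); P=W.reshape(-1,3); 
ex=np.array([np.cos(np.radians(-14.5)),np.sin(np.radians(-14.5))]); ey=np.array([-ex[1],ex[0]]); o=np.array([592.7,1.2])
d=P[:,:2]-o; x=d@ex; y=d@ey; z=P[:,2]
print(np.nanpercentile(z[(x>2)&(x<16)&(abs(y)<120)],[5,50,95]))
m=(z>148)&(z<162)&(x>-40)&(x<40)&(y>-60)&(y<160)
for b in range(-40,150,20):
    k=m&(y>b)&(y<b+20)
    if k.sum()>30: 
        q=np.sort(x[k]); g=np.argmax(np.diff(q)); print(b,k.sum(),q[[2,-3]].round(1),'gap',q[g].round(1),q[g+1].round(1), 'z',z[k].mean().round(1))
# batten front top edge, z 85
k0=(z>80)&(z<90)&(x>-40)&(x<0)
for b in range(-40,150,40):
    k=k0&(y>b)&(y<b+40); 
    if k.sum()>30: print('batten',b,np.percentile(x[k],[1,99]).round(1))
# plate & strip of held bin
k=(z>275)&(z<305)&(x>-130)&(x<-60)&(y>10); r=cv2.minAreaRect(np.ascontiguousarray(np.c_[x,y][k],dtype=np.float32)) ; print('plate top',k.sum(),r,np.percentile(x[k],[2,98]))
for b in range(30,80,10):
    q=(z>250)&(z<310)&(x>-130)&(x<-60)&(y>b)&(y<b+10); 
    if q.sum()>20: print('plate',b,np.percentile(x[q],[3,97]).round(1),z[q].mean().round(1))
    q=(z>190)&(z<235)&(x>-101)&(x<-40)&(y>b)&(y<b+10)
    if q.sum()>20: print('strip',b,np.percentile(x[q],[3,97]).round(1),np.percentile(z[q],[3,97]).round(1))
s=robot.state(); t=s['eef_pos'][:2]-o; print('tcp rack',t@ex,t@ey)
E
```

```text
[127.55086547 154.40203359 156.19523068]
-40 760 [-20.1  20.3] gap -12.4 2.5 z 153.9
-20 813 [-20.2  20.1] gap -12.7 2.4 z 153.9
0 893 [-20.2  20.3] gap -12.3 1.5 z 154.0
20 934 [-20.   19.8] gap -12.4 1.7 z 154.0
40 990 [-20.   20.1] gap -12.8 1.8 z 153.9
60 1056 [-20.4  20.3] gap -12.9 1.6 z 153.9
80 1131 [-20.3  20. ] gap -12.6 1.7 z 153.9
100 1203 [-20.4  20.2] gap -12.6 1.5 z 153.9
120 1236 [-20.5  20.2] gap -12.4 1.6 z 153.9
140 252 [ 1.8 19.7] gap 19.7 20.1 z 154.5
batten -40 [-23.2  -0.3]
batten 0 [-23.4  -0.2]
batten 40 [-23.2  -0.3]
batten 80 [-23.3  -0.3]
batten 120 [-23.2  -0.3]
plate top 5614 ((-96.18896484375, 39.2327766418457), (53.80998611450195, 58.457881927490234), 0.009035594761371613) [-118.99030509  -88.4829551 ]
plate 30 [-109.3  -99.9] 289.7
strip 30 [-96.1 -75.5] [201.2 232. ]
plate 40 [-109.5 -100.1] 289.7
strip 40 [-95.8 -75.4] [201.3 231.8]
plate 50 [-109.4 -100.1] 289.7
strip 50 [-96.7 -75.7] [201.6 232.6]
plate 60 [-109.3 -100.2] 287.2
tcp rack -105.51089795982001 -0.5906203086472116
```

The rack's front face sits at +2 mm in my frame and its yaw fits within 0.2°. The bin's rear face is at −99.9 and its underside at z ≈ 120. I'll shift +72 mm to reach rack x −30, then lower.

Emit:
servo_tool:
  plan: "0 10 0 0; 0 20 0 0; 0 22 0 0; 0 15 0 0; 0 5 0 0"

```text
time_s: 6.8
eef_pos: [562.0, 8.5, 256.4]
eef_rot: [[0.25, 0.968, 0.0], [0.968, -0.25, -0.001], [-0.001, 0.001, -1.0]]
wrist_force: [-0.1, -1.2, -4.7]
opening: 0.106
```

Emit:
servo_tool:
  plan: "0 0 0 0; 0 0 0 0"

```text
time_s: 7.0
eef_pos: [559.7, 8.7, 256.5]
eef_rot: [[0.251, 0.968, -0.001], [0.968, -0.251, 0.0], [-0.0, -0.001, -1.0]]
wrist_force: [-0.1, -0.1, -4.1]
opening: 0.104
```

```bash
cat >> h.py <<'E'
def rk():
    ex=np.array([np.cos(np.radians(-14.5)),np.sin(np.radians(-14.5))]); ey=np.array([-ex[1],ex[0]]); o=np.array([592.7,1.2])+2*ex
    s=robot.state(); t=s['eef_pos'][:2]-o
    print('bin in rack if held: x',(t@ex+5.6).round(2),'y',(t@ey).round(2),'z',(s['eef_pos'][2]-136.9).round(2),'yaw',yawy().round(2),'F',np.round(s['wrist_force'],1),'t',s['time_s'])
E
python3 -c "
from h import *
rk()"
```

```text
bin in rack if held: x -30.19 y -1.04 z 119.57 yaw -14.52 F [-0.1 -0.1 -4.1] t 7.0
```

Emit:
servo_tool:
  plan: "0 0 12 0; 0 0 14 0; 0 0 12 0; 0 0 8 0; 0 0 2 0"

```text
time_s: 7.5
eef_pos: [559.4, 8.4, 207.3]
eef_rot: [[0.251, 0.968, -0.002], [0.968, -0.251, -0.0], [-0.001, -0.002, -1.0]]
wrist_force: [-1.1, -0.2, -3.6]
opening: 0.105
```

Emit:
servo_tool:
  plan: "0 0 0 0; 0 0 2 0; 0 0 0 0"

```text
time_s: 7.8
eef_pos: [560.5, 8.4, 207.0]
eef_rot: [[0.251, 0.968, 0.001], [0.968, -0.251, 0.0], [0.0, 0.0, -1.0]]
wrist_force: [0.1, 0.2, -4.9]
opening: 0.111
```

```bash
python3 -c "
from h import *
rk()"
```

```text
bin in rack if held: x -29.4 y -1.14 z 70.09 yaw -14.54 F [ 0.1  0.2 -4.9] t 7.8
```

Emit:
servo_tool:
  plan: "0 0 2 0; 0 0 2 0; 0 0 2 0; 0 0 1 0; 0 0 0 0"

```text
time_s: 8.3
eef_pos: [560.2, 8.4, 199.6]
eef_rot: [[0.251, 0.968, -0.0], [0.968, -0.251, -0.0], [-0.0, -0.0, -1.0]]
wrist_force: [-0.3, -0.1, -3.9]
opening: 0.104
```

Emit:
servo_tool:
  plan: "0 0 1 0; 0 0 1 0; 0 0 0 0"

```text
time_s: 8.6
eef_pos: [560.6, 8.2, 197.9]
eef_rot: [[0.251, 0.968, 0.001], [0.968, -0.251, -0.0], [0.0, 0.001, -1.0]]
wrist_force: [0.8, -0.9, -4.5]
opening: 0.106
```

Emit:
servo_tool:
  plan: "0 0 1 0; 0 0 0 0"

```text
time_s: 8.8
eef_pos: [560.9, 8.2, 197.1]
eef_rot: [[0.251, 0.968, 0.002], [0.968, -0.251, -0.0], [0.0, 0.001, -1.0]]
wrist_force: [2.3, -1.2, -2.7]
opening: 0.105
```

```bash
python3 -c "
from h import *
rk()"
```

```text
bin in rack if held: x -28.92 y -1.19 z 60.2 yaw -14.55 F [ 2.3 -1.2 -2.7] t 8.8
```

Contact forces (+x, less weight) match the strip touching the cleat's inner face where predicted. Following the slope down and back.

Emit:
servo_tool:
  plan: "0 1 1 0; 0 1 1.5 0; 0 0 0 0"

```text
time_s: 9.1
eef_pos: [562.7, 7.8, 194.3]
eef_rot: [[0.251, 0.968, 0.001], [0.968, -0.251, -0.0], [0.0, 0.001, -1.0]]
wrist_force: [3.8, -0.5, -3.4]
opening: 0.103
```

Emit:
servo_tool:
  plan: "0 0.7 1.2 0; 0 0 0 0; 0 0 0 0"

```text
time_s: 9.4
eef_pos: [563.4, 7.6, 193.2]
eef_rot: [[0.251, 0.968, 0.001], [0.968, -0.251, -0.0], [0.0, 0.001, -1.0]]
wrist_force: [4.0, -0.0, -2.0]
opening: 0.104
```

```bash
python3 -c "
from h import *
rk()"
```

```text
bin in rack if held: x -26.4 y -1.16 z 56.32 yaw -14.55 F [ 4. -0. -2.] t 9.4
```

Emit:
servo_tool:
  plan: "0 0.3 1 0; 0 0 0 0; 0 0 0 0"

```text
time_s: 9.7
eef_pos: [563.8, 7.5, 192.5]
eef_rot: [[0.251, 0.968, 0.002], [0.968, -0.251, 0.0], [0.0, 0.001, -1.0]]
wrist_force: [4.8, -1.3, 2.3]
opening: 0.104
```

```bash
python3 -c "
from h import *
rk()"
```

```text
bin in rack if held: x -25.95 y -1.14 z 55.61 yaw -14.55 F [ 4.8 -1.3  2.3] t 9.7
```

The bin is borne by the rack at (−26.0, 55.6). Releasing.

Emit:
servo_tool:
  plan: "0 0 0 0; 0 0 0 0; 0 0 0 0; 0 0 0 0; 0 0 0 0"
  gripper: -1

```text
time_s: 10.2
eef_pos: [562.8, 7.7, 191.9]
eef_rot: [[0.251, 0.968, -0.001], [0.968, -0.251, 0.0], [-0.0, -0.001, -1.0]]
wrist_force: [0.2, 0.8, 0.5]
opening: 0.939
```

Emit:
servo_tool:
  plan: "0 0 -10 0; 0 0 -25 0; 0 0 -30 0; 0 0 -30 0; 0 0 -25 0"

```text
time_s: 10.7
eef_pos: [563.3, 7.3, 314.6]
eef_rot: [[0.252, 0.968, 0.001], [0.968, -0.252, 0.0], [0.001, 0.001, -1.0]]
wrist_force: [-0.9, -0.0, -0.2]
opening: 0.998
```

Emit:
servo_tool:
  plan: "30 0 -10 0; 30 0 0 0; 30 0 0 0; 0 0 0 0; 0 0 0 0"

```text
time_s: 11.2
eef_pos: [585.7, 95.2, 322.4]
eef_rot: [[0.25, 0.968, -0.0], [0.968, -0.25, -0.0], [-0.0, 0.0, -1.0]]
wrist_force: [0.3, -1.5, -0.3]
opening: 1.003
```

```bash
python3 - <<'E'
from h import *
c=wrist(); W=pts(c); P=W.reshape(-1,3); print(robot.state()['time_s'],robot.state()['wrist_force'])
ex=np.array([np.cos(np.radians(-14.5)),np.sin(np.radians(-14.5))]); ey=np.array([-ex[1],ex[0]]); o=np.array([592.7,1.2])+2*ex
d=P[:,:2]-o; x=d@ex; y=d@ey; z=P[:,2]
for b in range(-70,75,20):
    q=(z>217)&(z<240)&(x>-60)&(x<0)&(y>b)&(y<b+20)
    if q.sum()>20: print('plate',b,q.sum(),np.percentile(x[q],[3,97]).round(1),'z',np.percentile(z[q],[10,50,90]).round(1))
q=(z>212)&(x>-60)&(x<0)&(abs(y)<90); print('y ext',np.percentile(y[q],[.5,99.5]))
q=(z>150)&(z<215)&(x>-40)&(x<0)&(abs(y)<80); print('strip',q.sum())
q=(z>98)&(z<115)&(x>-125)&(x<-45)&(abs(y)<80); print('tray rim',np.percentile(z[q],[10,50,90]),np.percentile(x[q],[1,99]))
for b in range(80,150,30):
    q=(z>148)&(z<160)&(x>-40)&(x<40)&(y>b)&(y<b+30)
    if q.sum()>20: print('rack',b,np.percentile(x[q],[.5,99.5]).round(1))
t=robot.capture('top'); s=robot.capture('scene'); cv2.imwrite('pics/end.png',np.vstack([np.hstack([cv2.resize(c['img'],(400,300)),cv2.resize(t['img'],(400,300))]),np.hstack([cv2.resize(s['img'][120:330,200:420],(400,300)),cv2.resize(cv2.absdiff(t['img'],cv2.imread('pics/top0.png')),(400,300))])]))
E
```

```text
11.25 [ 0.23783848 -0.03651568 -0.24746373]
plate -70 194 [-35.3 -26.3] z [225.1 225.8 226.4]
plate -50 202 [-35.2 -26.5] z [224.9 225.7 226.4]
plate -30 214 [-35.1 -26.6] z [225.1 225.9 226.6]
plate -10 256 [-35.9 -25.9] z [224.5 225.8 226.7]
plate 10 281 [-35.8 -26. ] z [224.3 225.6 226.4]
plate 30 290 [-35.7 -26.2] z [224.4 225.6 226.5]
plate 50 335 [-35.7 -26.3] z [222.2 225.4 226.4]
y ext [-68.98287635  68.78196956]
strip 1934
tray rim [100.85440273 104.98625975 106.12884021] [-114.82530432  -46.17600251]
rack 80 [-21.5  18.7]
rack 110 [-21.8  18.5]
rack 140 [ 0.7 18.8]
```

View pics/end.png

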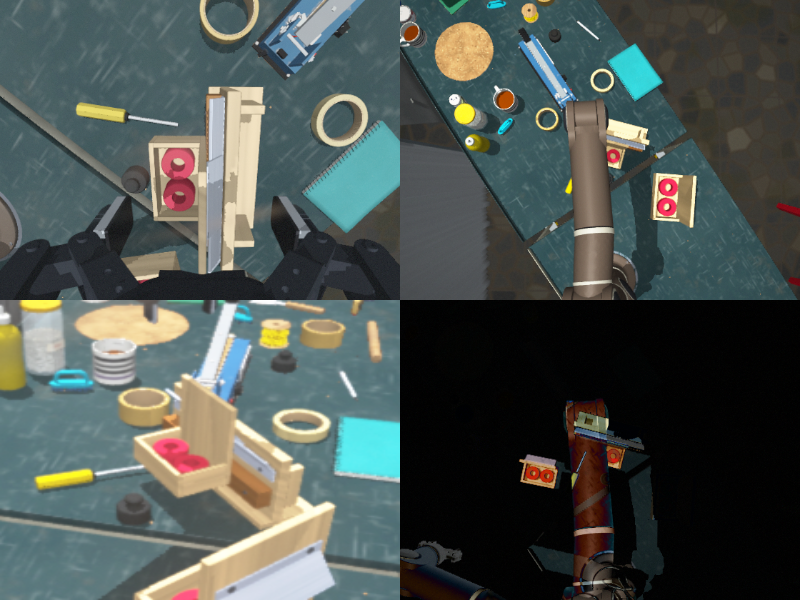

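The four views show the bin hung upright on the cleat, the gripper clear, and the bystanders where they were. Top edge at 225.7 gives an underside of 55.7. Handing in.

```bash
python3 -c "
from cell import robot
print(robot.finish_job())"
```

```text
the job is handed in; nothing more can be done
None
```

The smaller bin now hangs on the rack's cleat. I let go of it, backed the gripper clear and handed the job in at about 11.3 s of the 37 s allowed. No verdict is reported, so the result rests on my own checks.

I pinched it by the bare top of the back plate and held it in front of the rack, parallel to it. I then lowered the strip into the groove until it touched, followed the slope down and released.

| Check after release (wrist camera) | Measured | Wanted |
|---|---|---|
| Bin origin in front of board | about 26 mm | 20 to 34 mm |
| Bin underside above table | about 55.7 mm | 49 to 62 mm |
| Sideways from rack middle | about 0 mm | within 82 mm |
| Square to board | within about 0.01 rad | within 0.08 rad |
| Upright | tray rim at 105 mm, plate top at 225.7 mm; both fit upright | within 0.08 rad |

- **Borne by the rack:** before release, the vertical force at the wrist went from about −4.5 N to +2.3 N, so the rack was carrying the bin's weight. After release the wrist read about zero.
- **Other things on the table:** I saw no sign of movement in the last pictures. I did not measure them, and the arm hid part of the final top view.
- **Disagreement:** my first estimate of the rack from the top camera was 2 mm off in depth. I corrected it from the wrist view before hanging the bin. The final wrist view differed from that by a further 1 mm or so, within the calibration. No check failed.

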